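# Release the transit lock and run out the jar carriage

### The arm

A 6-joint arm with a two-finger parallel gripper is mounted at the origin on the work surface; the furniture and walls round the work are solid. World frame = base frame: x ahead of the robot, y to its left, z up, the work surface at z = 0. Lengths are in mm, angles in degrees, forces in N, time in s.
With the tool pointing down it reaches from about 325 to 875 mm from the base axis. Payload 4.4 kg.
Tool frame: the origin (TCP) lies at the very end of the fingers, on their centre line; the grasp point (between the pads) lies 19 mm behind it; z points along the fingers, y is the line along which they close (so a half turn about z gives the same grasp; the last joint's range is limited). The gripper opens to 85 mm and grips with 20 to 120 N. Pads are 22 mm wide; open, the fingers measure 114 mm over their backs; the gripper's body (76 mm by 85 mm) begins 54 mm behind the grasp point. The pads swing forward as they close: fully open they stand 13 mm farther back than shut.
Start: joints at [-84.941, 11.837, 88.321, -0, 79.842, -8.623], TCP at [135.996, -558.688, 231.282] pointing down, gripper open.
Joint ranges: [-156.59, 156.59], [-49.26, 127.26], [12.9, 141.05], [-63.56, 243.56], [4.71, 150.69], [-161.64, 161.64]. Speed limits (degrees/s): [159.86, 159.86, 180, 180, 180, 180].

### API

Orientations are given as a 3x3 rotation matrix whose columns are the frame's x, y, z axes.
In Python, from rig import bot, imaging gives the robot as it stands (bot), with the cameras (imaging).
- The arm moves only by the shell command python3 steer.py [FORCE], which reads ROWS from standard input. ROWS is a JSON list of rows, 1 to 8 of them, each written [opening, [dx, dy, dz], turn]: the finger opening in mm, then dx, dy, dz in mm, then a turn about the tool's z in degrees; each row is the pose to reach, as a shift and turn from the pose commanded when the command began, along the tool's axes at that moment; what a row does not reach only later rows make up. A row lasts 1/10 s, in which the tool goes at most 50 mm and 8.59 degrees, less where a joint would pass 70% of its speed; a pose out of reach is approached as far as the arm can. The fingers move at their own pace and stop on an object; FORCE is the grip in N (left out, the last holds). Time passes only in rows, so rows that do not move let the fingers close. It prints the time, the measured TCP pose, the force, the opening and the grip force at its end. Input that does not fit is refused with a message, and nothing moves.
- bot.state(): the state, without advancing time (a new reading comes with each control period).
- imaging.read_camera(name): name is "scene" or "top" or "wrist"; returns (picture, depth): 480x640x3 uint8, red, green, blue; 480x640 float32, mm along the optical axis (not along the pixel's ray), 0 where there is no reading.
- imaging.camera_params(name): a dict with "K" (3x3 intrinsics, pixels), "eye" and "attitude" of the camera in the world. Camera axes: x right, y down, z forward; pixel columns grow to the right and rows downward; lengths in mm; the calibration is good to about 2 mm. A picture is of the moment at which its call begins: read the wrist's pose just before it. camera_params takes no time and is no camera call; for the wrist camera it gives the pose at the moment of the call.
- bot.finish_job(): hands the job in; it is judged then, once.
The state is a dict: "clock": time; "q": joint angles; "qd": joint speeds; "joint_efforts": joint torques, N m; "tcp_pos": TCP position; "orientation": TCP orientation; "contact_force": force on the tool from outside, world axes, zero at the start; "wrist_torque": the same for the moment, N m; "grip_width": finger opening in mm; "grip_force": force on a finger pad.
Only numpy, scipy, OpenCV 4.12 (cv2) and the standard library are available. Lean on these libraries where they do the work, as an engineer would, in place of code of your own. Each camera call takes 0.05 s, during which the arm holds its last target. There are 200 camera calls.

### The job

Free the jar carriage of this little mill: pull its spring-loaded lock screw up by the black wing knob until the thread can catch, drive it anticlockwise (seen from above) until it comes up against its stop and stays up by itself, then let go and slide the carriage by its black upright handle, away from the lock, all the way to its end stop. Leave the lock screw parked up and the jar standing in its nest on the carriage, and do not shift the timer, the spare lid or the mortar.

Things in the scene. Friction and masses are not known exactly. Their poses are not given: they have to be found in the camera images.
- bed: fixed grey bed of the jar slide, 130 mm (its x) by 280 mm (its y), 12 mm thick. Origin on the worktop; the carriage runs along bed +y. At its -y end a steel bridge (104 x 74 mm, top 55 mm above the worktop) carries the dark round collar in which the upright lock screw works.
- collar_top (a point): middle of the collar's top, on the screw axis, 96 mm above the worktop (collar 55 mm wide; point axes as the bed's). The collar is fitted at an unknown turn and shows no mark. Inside are two entries to the thread, 180 degrees apart, each 0.6 rad wide, where the screw can be pulled up 17 to 19 mm; anywhere else the pull is stopped hard after about 6 mm.
- lock_grip (a point): grip point on the black wing knob of the lock screw: on its axis, 119 mm above the worktop at rest. The wing is 62 mm long (point x), 18 mm thick (point y: pinch across this) and 30 mm tall; its top is 13 mm above the point, its underside 17 mm below. z up. Rises and turns with the screw.
- lock_lift (a joint): how far the lock screw is pulled up, m: 0 at rest (bolt down through the carriage's tongue), 0.017 to 0.019 where its thread can catch, 0.023 parked at its stop (carriage free). A spring pulls it down with 5.5 N at rest and 12.5 N when parked.
- lock_turn (a joint): turn of the screw, rad, growing anticlockwise from above; 0: wing along bed x. An entry's middle is 0.4 to 1.4 rad anticlockwise of the start. Held up there and turned on, it joins the thread, rises 6 mm in 1.6 rad, then runs level 0.4 rad to a hard stop, 2.4 rad past the entry's middle. 0.7 rad past it the thread carries the screw; before that it drops back. Turning takes under 0.2 N m.
- handle_grip (a point): middle of the carriage's handle, 74 mm above the worktop: a black upright bar 16 mm thick (point x: pinch across this), 36 mm long (point y), top 16 mm above the point. z up.
- carriage (a joint): travel of the carriage along bed +y, m: 0 where it is locked, 0.057 at the end stop. Held by the bolt (2 mm of play) until the screw is 18 mm up; slides with about 2 N.
- timer: bystander: white timer 62 x 62 x 20 mm lying loose; origin under its middle
- spare_lid: bystander: pale round jar lid 72 mm wide, 26 mm tall, loose; origin under its middle
- mortar: bystander: white bowl 82 mm wide, 44 mm tall, loose; origin under its middle
- nest (a point): middle of the floor of the carriage's round nest, 30 mm above the worktop, 57 mm from the handle towards bed +y; low rim 72 mm wide outside, 8 mm high. Moves with the carriage.
- mill_jar: open steel grinding jar 60 mm wide, 50 mm tall, standing loose in the nest (top 80 mm above the worktop); origin under its middle, z up

How it is judged (in metres and radians):
On the way:
1. the lock screw is driven out to its parked height and carries itself, fingers off, the carriage still in its locked place (value of joint lock_lift above 0.0213 m and contact force between the fingers and lock_turn below 0.2 N and value of joint carriage below 0.01 m), for 0.3 s.
At the end, for the whole second after the job is handed in: The lock screw stands parked by its own thread (pulled up more than 21.3 mm of 23), and the carriage rests within 5 mm of its end stop (more than 52 mm of its 57 mm travel); the jar stands upright (within 0.1 rad) in the nest, within 8 mm of its middle (value of joint lock_lift above 0.0213 m and value of joint carriage above 0.052 m and velocity of joint carriage below 0.01 m/s and angle between mill_jar's own z axis and vertical below 0.1 rad and distance between mill_jar and nest below 0.008 m); the robot touches nothing.
It fails at once if the timer, the spare lid or the mortar is shifted by more than 25 mm (distance of any of timer, spare_lid, mortar from where it was at the start of the episode above 0.025 m).
It also fails if it takes over 72 s, if anything falls off the work surface, if the arm or the gripper's body presses on something with over 40 N, if the wrist force passes 120 N, or if a joint passes its speed limit or range.

## Working session

There is one attempt and no reset: what is moved stays moved. The work goes in short steps, Python scripts to look and compute and a shell command to move; the robot and the scene stay as the last step left them, time stands still between calls to the robot, and variables do not carry over. Pictures are saved under pics/ and viewed, at most 10 in all, crops included, and the job is handed in when it is done.

```bash
ls; mkdir -p pics
python3 - <<'E'
from rig import bot, imaging
import cv2,numpy as np
for n in("top","scene"):
    im,d=imaging.read_camera(n); np.savez(f"/tmp/{n}.npz",im=im,d=d); cv2.imwrite(f"pics/{n}0.png",im[:,:,::-1])
    p=imaging.camera_params(n); print(n,p)
s=bot.state(); print(s)
E
```

```text
pics
rig.py
steer.py
top {'K': array([[506.6838628 ,   0.        , 321.71390532],
       [  0.        , 506.6838628 , 243.9303966 ],
       [  0.        ,   0.        ,   1.        ]]), 'eye': array([ 335.61689591,  359.0242758 , 1034.67258042]), 'attitude': array([[ 0.02722535, -0.99458722,  0.10027482],
       [-0.99960824, -0.0277389 , -0.00373047],
       [ 0.00649179, -0.10013397, -0.99495278]])}
scene {'K': array([[554.28338544,   0.        , 324.50470805],
       [  0.        , 554.28338544, 239.92253062],
       [  0.        ,   0.        ,   1.        ]]), 'eye': array([ 679.60089497, -499.21370057,  569.33223444]), 'attitude': array([[ 0.96192482,  0.10515744, -0.25227477],
       [ 0.2720588 , -0.45676605,  0.84696446],
       [-0.02616594, -0.8833497 , -0.4679836 ]])}
{'clock': 0.1, 'q': array([-8.49414980e+01,  1.18797587e+01,  8.83970113e+01, -1.10415165e-03,
        7.98421342e+01, -8.62253681e+00]), 'qd': array([ 0.05163736, -0.02559653, -0.21657915,  0.07736682, -0.08783378,
       -0.01753984]), 'joint_efforts': array([-1.08131298e-03, -3.84094906e+01, -2.92549968e+01, -2.83544805e-04,
        4.87020225e-03,  2.12944764e-05]), 'tcp_pos': array([ 135.9234852 , -557.99574451,  230.23470424]), 'orientation': array([[ 9.71626666e-01,  2.36519727e-01, -2.01877541e-04],
       [ 2.36519633e-01, -9.71624514e-01,  2.06551357e-03],
       [ 2.92385539e-04, -2.05465607e-03, -9.99997846e-01]]), 'contact_force': array([-1.36836255, -0.3508136 ,  0.33931346]), 'wrist_torque': array([ 0.0259127 , -0.02439469,  0.02746675]), 'grip_force': 0.0, 'grip_width': 85.40792434579645}
```

View pics/top0.png

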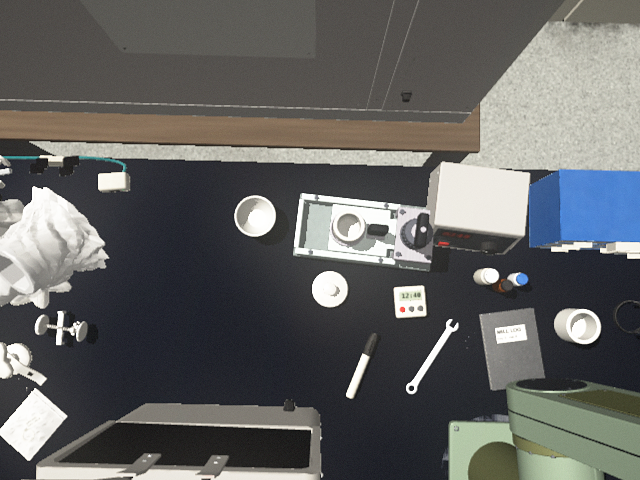

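View pics/scene0.png

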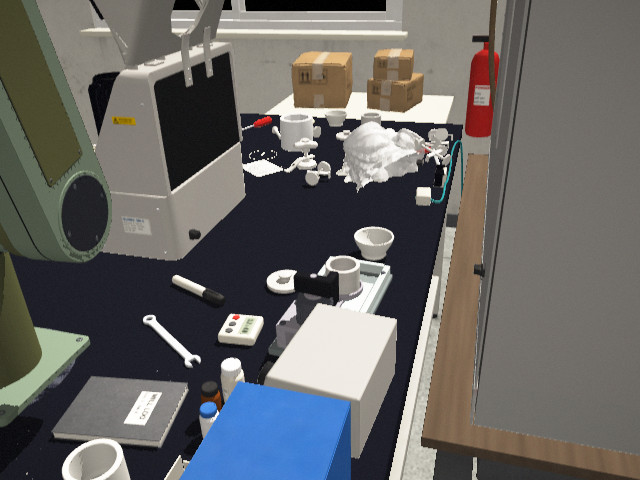

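The top view shows the bed at cols 295–435, rows 193–270, with the wing at (421,229), the handle at (378,230), the jar at (350,228) and the box right next to the lock at cols 430–530. Next I'll measure these by depth and colour.

```bash
cat > h.py <<'E'
import numpy as np,cv2
def world(p,u,v,d):
    K=p["K"]; u,v,d=map(np.asarray,(u,v,d))
    c=np.stack([(u-K[0,2])/K[0,0]*d,(v-K[1,2])/K[1,1]*d,d],-1)
    return c@np.array(p["attitude"]).T+p["eye"]
def onplane(p,u,v,z):
    r=world(p,u,v,1.0)-p["eye"]; return p["eye"]+r*((z-p["eye"][2])/r[...,2])[...,None]
E
python3 - <<'E'
from rig import bot, imaging
from h import *
p=imaging.camera_params("top"); a=np.load("/tmp/top.npz"); im,d=a["im"],a["d"]
v,u=np.mgrid[:480,:640]; W=world(p,u,v,d)
z=W[...,2]
for n,(x,y) in dict(wing=(421,229),handle=(378,230),box=(480,200),boxl=(440,210),jar=(350,228),table=(300,330)).items(): print(n,W[y,x].round(1))
roi=np.zeros((480,640),bool); roi[190:275,290:440]=1
dark=roi&(im.max(2)<70)
for n,lo,hi in(("wing",122,142),("handle",82,98)):
    m=(dark&(z>lo)&(z<hi)).astype(np.uint8)
    k,l,st,_=cv2.connectedComponentsWithStats(m); i=1+st[1:,4].argmax(); P=W[l==i]
    r=cv2.minAreaRect(P[:,:2].astype(np.float32)); print(n,st[i],P.mean(0),r)
m=(roi&(z>4)&(z<60)).astype(np.uint8)
k,l,st,_=cv2.connectedComponentsWithStats(m); i=1+st[1:,4].argmax(); print(cv2.minAreaRect(W[l==i][:,:2].astype(np.float32)))
b=(z>150)&(u>428)&(u<532)&(v<255)&(v>160); P=W[b]; print("box",np.percentile(P,[1,99],0)); print(cv2.minAreaRect(P[P[:,2]<260][:,:2].astype(np.float32)))
c=im[170:290,280:540]; cv2.imwrite("pics/crop1.png",cv2.resize(c[:,:,::-1],None,fx=3,fy=3,interpolation=2))
E
```

```text
wing [458.5 178.  132.5]
handle [460.4 250.2  87.9]
box [520.   62.5 104.1]
boxl [498.7 137.6 105.8]
jar [469.2 300.1  39.2]
table [264.2 394.2  -0.9]
wing [415 214  14  33 227] [454.14509561 176.39892586 130.31837015] ((457.5107116699219, 175.5289306640625), (18.37005043029785, 59.090789794921875), 83.55937957763672)
handle [377 225  11   8  29] [463.1439419  240.68221404  88.75324349] ((463.3437805175781, 242.4937744140625), (13.856990814208984, 18.780725479125977), 2.9690115451812744)
((467.57763671875, 265.9044189453125), (163.75119018554688, 298.6270751953125), 2.8215954303741455)
box [[ 335.61689591  359.0242758  1034.67258042]
 [ 335.61689591  359.0242758  1034.67258042]]
((0.0, 0.0), (0.0, 0.0), 0.0)
```

View pics/crop1.png

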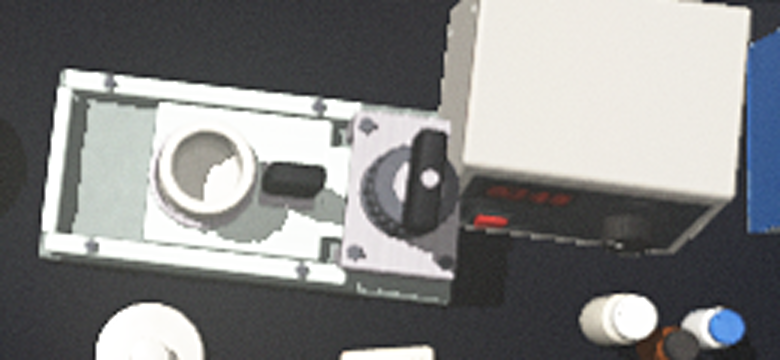

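The crop shows the wing lying along about bed x at crop (430,180), with its axle dot at (429,178). The handle is at crop (293,180), the jar at (208,167), and the box's near edge at crop col ~465. Before travelling I'll check the blue box's height and the bed axis.

Run:
```python
from rig import bot, imaging
from h import *
p=imaging.camera_params("top"); a=np.load("/tmp/top.npz"); im,d=a["im"],a["d"]
v,u=np.mgrid[:480,:640]; W=world(p,u,v,d); z=W[...,2]
for y,x in((200,570),(180,600),(325,577),(276,486),(230,434),(200,445),(150,300)): print(x,y,W[y,x].round(0))
print("max z in travel area",np.nanmax(z[170:400,420:640][d[170:400,420:640]>0]))
m=(z>95)&(z<115)&(u>425)&(u<535)&(v>155)&(v<255)&(im.min(2)>120)
r=cv2.minAreaRect(W[m][:,:2].astype(np.float32)); print("boxtop",cv2.boxPoints(r))
m=(z>50)&(z<60)&(u>385)&(u<440)&(v>195)&(v<275); r=cv2.minAreaRect(W[m][:,:2].astype(np.float32));print("bridge",r)
# bed outline corners px -> plane z (rail tops unknown ~ read)
for c in((301,194),(361,206),(294,254),(384,265)):
    print(c,W[c[1]+1,c[0]+1].round(1))
print("grip on plane 132",onplane(p,np.array(280+429/3),np.array(170+178/3),132))
print("handle 90",onplane(p,np.array(280+293/3),np.array(170+180/3),90))
print(d[228:232,374:382].round())
```

```text
570 200 [518. -89. 137.]
600 180 [ 556. -144.  139.]
577 325 [ 290. -163.    6.]
486 276 [380.  40.  69.]
434 230 [ 336.  359. 1035.]
445 200 [517. 129. 108.]
300 150 [ 871.  443. -811.]
max z in travel area 410.11891130936806
boxtop [[452.5558   -19.72239 ]
 [576.44336  -32.955784]
 [595.04114  141.15152 ]
 [471.15356  154.38492 ]]
bridge ((472.0703125, 168.22512817382812), (85.71311950683594, 130.7469482421875), 85.10374450683594)
(301, 194) [534.2 397.5  32.2]
(361, 206) [514.5 276.   25. ]
(294, 254) [414.7 408.6  11.6]
(384, 265) [398.3 224.3  -1.9]
grip on plane 132 [458.03915089 174.29974822 132.        ]
handle 90 [460.07549071 251.02208259  90.        ]
[[954. 951. 952. 953. 953. 953. 952. 955.]
 [955. 954. 951. 952. 952. 951. 952. 953.]
 [956. 955. 955. 954. 955. 952. 954. 954.]
 [957. 957. 956. 956. 958. 956. 957. 952.]]
```

```bash
echo '[[34, [349, -232, 0], 10], [34, [349, -232, 0], 10], [34, [349, -232, 0], 10], [34, [349, -232, 0], 10], [34, [349, -232, 0], 10], [34, [349, -232, 0], 10], [34, [349, -232, 0], 10], [34, [349, -232, 0], 10]]' | python3 steer.py 40
python3 - <<'E'
from rig import bot, imaging
s=bot.state(); D=np.array([458,175,235])-s["tcp_pos"] if 0 else None
import numpy as np
print(s["q"].round(1)); print(s["orientation"].T@(np.array([458,175,231])-s["tcp_pos"]),np.degrees(np.arctan2(s["orientation"][1,0],s["orientation"][0,0])))
E
```

```text
clock: 0.9
tcp_pos: [408.1, -262.8, 231.0]
orientation: [[0.998, 0.064, -0.0], [0.064, -0.998, 0.0], [-0.0, -0.0, -1.0]]
contact_force: [1.1, -0.7, -0.3]
grip_width: 33.8
grip_force: 0.0
[-43.    0.8 100.5  -0.   78.7  43.3]
[ 7.78418844e+01 -4.33726976e+02  6.75887124e-02] 3.671455383897062
```

```bash
echo '[[34, [78, -434, 0], 9], [34, [78, -434, 0], 9], [34, [78, -434, 0], 9], [34, [78, -434, 0], 9], [34, [78, -434, 0], 9], [34, [78, -434, 0], 9], [34, [78, -434, 0], 9], [34, [78, -434, 0], 9]]' | python3 steer.py; echo '[[34, [5, -36, 0], 0], [34, [5, -36, 0], 0], [34, [5, -36, 0], 0], [34, [5, -36, 0], 0]]' | python3 steer.py
python3 - <<'E'
from rig import bot, imaging
import cv2,numpy as np
s=bot.state(); p=imaging.camera_params("wrist"); im,d=imaging.read_camera("wrist")
np.savez("/tmp/w1.npz",im=im,d=d,**p); cv2.imwrite("pics/w1.png",im[:,:,::-1]); print(s["tcp_pos"],s["q"].round(1),p)
E
```

```text
clock: 1.7
tcp_pos: [451.7, 130.9, 231.1]
orientation: [[0.996, -0.093, 0.0], [-0.093, -0.996, -0.0], [0.0, 0.0, -1.0]]
contact_force: [1.6, -0.1, 0.2]
grip_width: 34.2
grip_force: 0.0
clock: 2.1
tcp_pos: [460.1, 163.4, 230.8]
orientation: [[0.996, -0.093, -0.001], [-0.093, -0.996, -0.001], [-0.001, 0.001, -1.0]]
contact_force: [0.1, 0.1, 0.4]
grip_width: 34.1
grip_force: 0.0
[460.0944869  163.39876375 230.82661597] [  9.4   1.2 100.1  -0.   78.7 104.8] {'K': array([[357.58102164,   0.        , 324.14154514],
       [  0.        , 357.58102164, 240.23618083],
       [  0.        ,   0.        ,   1.        ]]), 'eye': array([528.95730317, 156.3765122 , 374.57598189]), 'attitude': array([[-9.38403346e-02, -9.57735377e-01, -2.71913476e-01],
       [-9.95587105e-01,  9.04246141e-02,  2.50939207e-02],
       [ 5.54335546e-04,  2.73068372e-01, -9.61994468e-01]])}
```

View pics/w1.png

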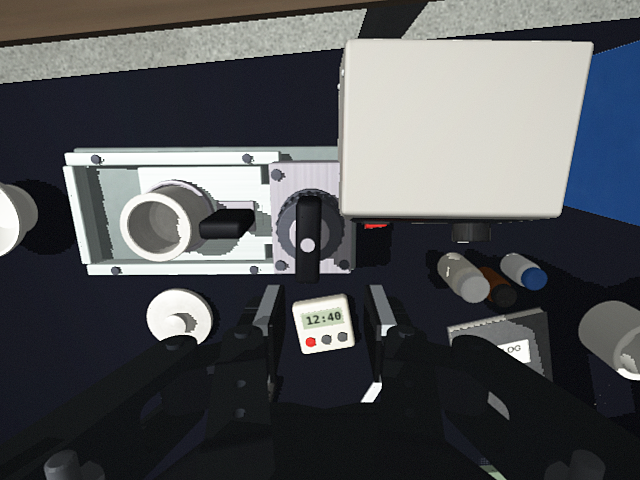

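The wrist view shows the wing at cols 298–319, rows 196–283 with its axle dot at (308,245), the handle top at (228,224), and the box's near edge at col 342, row 215.

Run:
```python
from h import *
a=np.load("/tmp/w1.npz"); im,d=a["im"],a["d"]
v,u=np.mgrid[:480,:640]; W=world(a,u,v,d); z=W[...,2]
def rect(n,m):
    k,l,st,_=cv2.connectedComponentsWithStats(m.astype(np.uint8)); i=1+st[1:,4].argmax()
    P=W[l==i]; r=cv2.minAreaRect(P[:,:2].astype(np.float32)); print(n,st[i],r,P.mean(0).round(1)); return r
roi=(v<290)&(u>60)&(u<345)
dk=im.max(2)<60
rect("wing",roi&(z>126)&(z<140)&(u>280))
rect("handle",roi&dk&(z>86)&(z<96)&(u<265))
rect("jar",roi&(z>74)&(z<90)&(u<215)&~dk)
rect("bridge",roi&(z>50)&(z<60)&(u>262)&(u<356)&~dk)
rect("box",(u>335)&(u<600)&(v<222)&(z>90)&(z<115))
rect("collar",roi&(z>90)&(z<100)&(u>270))
for c in((67,153),(88,274),(280,152),(268,275)): print(c,W[c[1],c[0]].round(1))
# bed rail edges: outer front line rows
print("dot",W[245,308].round(1), "rail far edge pts",onplane(a,np.array([70.,275.]),np.array([153.,152.]),25), "near",onplane(a,np.array([95.,265.]),np.array([274.,274.]),25))
```

```text
wing [ 295  199   27   85 2067] ((459.20367431640625, 174.41159057617188), (17.958097457885742, 60.97150421142578), 82.51625061035156) [460.7 174.1 132.7]
handle [199 220  45  19 705] ((465.71075439453125, 247.94862365722656), (35.77357482910156, 15.088947296142578), 84.60027313232422) [465.8 247.3  90.4]
jar [ 120  192   74   70 2027] ((470.12982177734375, 304.5485534667969), (59.60553741455078, 59.82646179199219), 26.250545501708984) [471.1 304.4  80.2]
bridge [ 269  162   71  112 2951] ((459.44744873046875, 180.50137329101562), (62.03212356567383, 103.2897720336914), 84.91075897216797) [482.1 184.6  56.3]
box [  341    39   253   181 41778] ((521.1896362304688, 58.41702651977539), (171.6844482421875, 127.67604064941406), 83.87061309814453) [526.6  58.8 106. ]
collar [321 200  23  61 795] ((457.08880615234375, 156.326904296875), (17.725616455078125, 48.72076416015625), 83.40219116210938) [459.2 156.8  96.8]
(67, 153) [538.6 394.4  33.9]
(88, 274) [409.3 431.6   1.6]
(280, 152) [520.7 199.6  20.7]
(268, 275) [389.8 231.9   2.9]Traceback (most recent call last):
  File "<stdin>", line 17, in <module>
  File "h.py", line 7, in onplane
    r=world(p,u,v,1.0)-p["eye"]; return p["eye"]+r*((z-p["eye"][2])/r[...,2])[...,None]
      ~~~~~^^^^^^^^^^^
  File "h.py", line 4, in world
    c=np.stack([(u-K[0,2])/K[0,0]*d,(v-K[1,2])/K[1,1]*d,d],-1)
    raise ValueError('all input arrays must have the same shape')
ValueError: all input arrays must have the same shape
```

```bash
echo '[[34, [-2, -11, 40], 1.5], [34, [-2, -11, 70], 1.5], [34, [-2, -11, 70], 1.5], [34, [-2, -11, 70], 1.5], [34, [-2, -11, 70], 1.5]]' | python3 steer.py
```

```text
clock: 2.65
tcp_pos: [461.2, 175.0, 163.3]
orientation: [[0.993, -0.12, 0.004], [-0.12, -0.993, 0.001], [0.004, -0.001, -1.0]]
contact_force: [1.5, 0.4, 0.0]
grip_width: 33.6
grip_force: 0.0
```

```bash
echo '[[34, [-1.5, 0.5, 25], 0], [34, [-1.5, 0.5, 50], 0], [34, [-1.5, 0.5, 50], 0], [34, [-1.5, 0.5, 50], 0]]' | python3 steer.py; echo '[[10, [0, 0, 0], 0], [10, [0, 0, 0], 0], [10, [0, 0, 0], 0], [10, [0, 0, 0], 0], [10, [0, 0, 0], 0]]' | python3 steer.py 50
```

```text
clock: 3.05
tcp_pos: [459.0, 175.1, 112.7]
orientation: [[0.993, -0.119, 0.002], [-0.119, -0.993, 0.0], [0.002, -0.001, -1.0]]
contact_force: [-0.0, -0.3, 0.8]
grip_width: 34.3
grip_force: 0.0
clock: 3.55
tcp_pos: [459.9, 175.3, 113.7]
orientation: [[0.993, -0.119, 0.004], [-0.119, -0.993, 0.0], [0.004, -0.001, -1.0]]
contact_force: [-0.9, -0.7, 6.3]
grip_width: 17.1
grip_force: 52.6
```

```bash
echo '[[10, [0, 0, -3], 0], [10, [0, 0, -6], 0], [10, [0, 0, -8], 0], [10, [0, 0, -8], 0], [10, [0, 0, -8], 0]]' | python3 steer.py
```

```text
clock: 4.05
tcp_pos: [459.5, 175.2, 118.9]
orientation: [[0.993, -0.119, 0.004], [-0.119, -0.993, 0.001], [0.004, -0.001, -1.0]]
contact_force: [6.3, -0.4, -10.0]
grip_width: 16.6
grip_force: 50.6
```

```bash
for i in 1; do echo '[[10, [0, 0, -2], 0], [10, [0, 0, -2], -6], [10, [0, 0, -2], -12], [10, [0, 0, -2], -12], [10, [0, 0, -2], -12]]' | python3 steer.py; done
```

```text
clock: 4.55
tcp_pos: [459.4, 175.4, 120.0]
orientation: [[0.996, 0.09, 0.004], [0.09, -0.996, 0.001], [0.004, -0.001, -1.0]]
contact_force: [8.0, 2.3, -14.0]
grip_width: 16.7
grip_force: 50.6
```

```bash
echo '[[10, [0, 0, -3], 0], [10, [0, 0, -3], -8], [10, [0, 0, -3], -14], [10, [0, 0, -3], -14], [10, [0, 0, -3], -14]]' | python3 steer.py 80;  echo '[[10, [0, 0, 0], -8], [10, [0, 0, 0], -14], [10, [0, 0, 0], -14], [10, [0, 0, 0], -14]]' | python3 steer.py
```

```text
clock: 5.05
tcp_pos: [459.3, 175.7, 123.2]
orientation: [[0.944, 0.331, 0.004], [0.331, -0.944, 0.001], [0.004, -0.0, -1.0]]
contact_force: [8.0, 4.6, -11.7]
grip_width: 16.0
grip_force: 83.3
clock: 5.45
tcp_pos: [459.3, 175.9, 123.6]
orientation: [[0.837, 0.547, 0.003], [0.547, -0.837, 0.002], [0.004, 0.0, -1.0]]
contact_force: [7.3, 2.9, -9.9]
grip_width: 16.0
grip_force: 83.4
```

```bash
echo '[[10, [0, 0, -3], 0], [10, [0, 0, -6], 0], [10, [0, 0, -6], 0], [10, [0, 0, -6], 0]]' | python3 steer.py
```

```text
clock: 5.85
tcp_pos: [459.2, 175.9, 129.3]
orientation: [[0.837, 0.547, 0.003], [0.547, -0.837, 0.002], [0.004, 0.0, -1.0]]
contact_force: [6.6, 3.2, -12.9]
grip_width: 16.0
grip_force: 83.2
```

```bash
echo '[[10, [0, 0, -2.5], 0], [10, [0, 0, -2.5], 0], [10, [0, 0, -2.5], 0]]' | python3 steer.py;echo '[[10, [0, 0, -2], 0], [10, [0, 0, -2], 0], [10, [0, 0, -2], 0]]' | python3 steer.py
```

```text
clock: 6.15
tcp_pos: [459.2, 175.9, 131.7]
orientation: [[0.837, 0.547, 0.003], [0.547, -0.837, 0.002], [0.004, 0.0, -1.0]]
contact_force: [7.3, 2.4, -13.5]
grip_width: 16.3
grip_force: 83.1
clock: 6.45
tcp_pos: [459.2, 175.8, 133.4]
orientation: [[0.837, 0.547, 0.003], [0.547, -0.837, 0.002], [0.004, 0.0, -1.0]]
contact_force: [8.5, 3.3, -13.7]
grip_width: 16.2
grip_force: 82.8
```

```bash
cat > look.py <<'E'
import sys
from rig import bot, imaging
from h import *
s=bot.state(); p=imaging.camera_params("wrist"); im,d=imaging.read_camera("wrist")
np.savez("/tmp/wl.npz",im=im,d=d,**p); cv2.imwrite(f"pics/{sys.argv[1]}.png",im[:,:,::-1])
v,u=np.mgrid[:480,:640]; W=world(p,u,v,d); r=np.hypot(W[...,0]-459.2,W[...,1]-174.6)
m=(r<31)&(W[...,2]>128)&(W[...,2]<165)&(im.max(2)<70)
print(m.sum()); h,e=np.histogram(W[m][:,2],bins=np.arange(128,166,1)); print(dict(zip(e[:-1],h)))
E
python3 look.py w2
```

```text
7303
{np.int64(128): np.int64(20), np.int64(129): np.int64(14), np.int64(130): np.int64(29), np.int64(131): np.int64(22), np.int64(132): np.int64(17), np.int64(133): np.int64(29), np.int64(134): np.int64(17), np.int64(135): np.int64(20), np.int64(136): np.int64(26), np.int64(137): np.int64(22), np.int64(138): np.int64(32), np.int64(139): np.int64(19), np.int64(140): np.int64(34), np.int64(141): np.int64(50), np.int64(142): np.int64(47), np.int64(143): np.int64(54), np.int64(144): np.int64(50), np.int64(145): np.int64(59), np.int64(146): np.int64(58), np.int64(147): np.int64(64), np.int64(148): np.int64(136), np.int64(149): np.int64(223), np.int64(150): np.int64(400), np.int64(151): np.int64(1446), np.int64(152): np.int64(2714), np.int64(153): np.int64(926), np.int64(154): np.int64(96), np.int64(155): np.int64(74), np.int64(156): np.int64(48), np.int64(157): np.int64(66), np.int64(158): np.int64(71), np.int64(159): np.int64(85), np.int64(160): np.int64(66), np.int64(161): np.int64(77), np.int64(162): np.int64(68), np.int64(163): np.int64(63), np.int64(164): np.int64(61)}
```

View pics/w2.png

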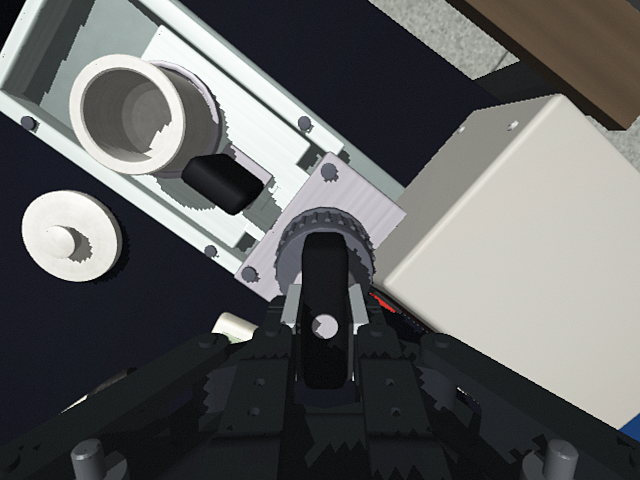

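The wrist view shows the wing between the pads at cols 302–348 with the axle dot at (325,326). Depth puts the wing top at about 152 mm, so it's raised about 19 mm with no slip. Now I'll turn it into the thread.

```bash
echo '[[10, [0, 0, 0], -8], [10, [0, 0, 0], -16], [10, [0, 0, 0], -24], [10, [0, 0, -0.5], -32], [10, [0, 0, -1], -40], [10, [0, 0, -1.5], -48], [10, [0, 0, -2], -56], [10, [0, 0, -2.5], -64]]' | python3 steer.py; python3 -c "
from rig import bot, imaging;s=bot.state();print(s['wrist_torque'],s['q'])"
```

```text
clock: 7.3
tcp_pos: [458.2, 176.3, 135.5]
orientation: [[-0.13, 0.992, 0.001], [0.991, 0.13, 0.003], [0.003, 0.001, -1.0]]
contact_force: [7.1, 4.7, -15.0]
grip_width: 16.3
grip_force: 82.9
[ 0.90055315 -1.25931178 -0.01733569] [ 10.82855523   7.55695618 105.50111651   0.17255309  66.85576943
   3.28649183]
```

```bash
echo '[[10, [0, 0, -0.5], -8], [10, [0, 0, -1], -16], [10, [0, 0, -1.5], -24], [10, [0, 0, -1.5], -32], [10, [0, 0, -1.5], -40], [10, [0, 0, -1.5], -48]]' | python3 steer.py; python3 -c "
from rig import bot, imaging;s=bot.state();print(s['wrist_torque'],s['q'])"
```

```text
clock: 7.9
tcp_pos: [457.4, 175.9, 136.6]
orientation: [[-0.824, 0.567, -0.001], [0.567, 0.824, 0.002], [0.002, 0.001, -1.0]]
contact_force: [5.7, 2.7, -12.1]
grip_width: 15.9
grip_force: 83.2
[ 0.67415309 -0.98038452 -0.03387022] [ 10.82183419   7.45000246 105.47729141   0.13256875  67.10285369
 -44.71209689]
```

```bash
for i in 1; do echo '[[10, [0, 0, 0], -6], [10, [0, 0, 0], -12], [10, [0, 0, 0], -12]]' | python3 steer.py; python3 -c "
from rig import bot, imaging;s=bot.state();print(s['wrist_torque'])"; echo '[[10, [0, 0, 0], -6], [10, [0, 0, 0], -12], [10, [0, 0, 0], -12]]' | python3 steer.py; python3 -c "
from rig import bot, imaging;s=bot.state();print(s['wrist_torque'])"; done
```

```text
clock: 8.2
tcp_pos: [457.3, 175.7, 136.8]
orientation: [[-0.922, 0.386, -0.001], [0.386, 0.922, 0.001], [0.002, 0.001, -1.0]]
contact_force: [4.9, 3.0, -11.9]
grip_width: 16.2
grip_force: 83.2
[ 0.56046287 -0.87227519  0.1320344 ]
clock: 8.5
tcp_pos: [457.2, 175.5, 136.8]
orientation: [[-0.983, 0.186, -0.001], [0.186, 0.983, 0.001], [0.002, 0.001, -1.0]]
contact_force: [4.2, 1.6, -11.9]
grip_width: 15.7
grip_force: 83.2
[ 0.41418931 -0.79834516  0.10543009]
```

```bash
for i in 1; do echo '[[10, [0, 0, 0], -6], [10, [0, 0, 0], -10], [10, [0, 0, 0], -10]]' | python3 steer.py; python3 -c "
from rig import bot, imaging;s=bot.state();print(s['wrist_torque'])"; echo '[[10, [0, 0, 0], -6], [10, [0, 0, 0], -10], [10, [0, 0, 0], -10]]' | python3 steer.py; python3 -c "
from rig import bot, imaging;s=bot.state();print(s['wrist_torque'])"; done
```

```text
clock: 8.8
tcp_pos: [457.2, 175.3, 136.9]
orientation: [[-1.0, 0.02, -0.002], [0.02, 1.0, 0.002], [0.002, 0.002, -1.0]]
contact_force: [4.6, 1.9, -14.2]
grip_width: 16.0
grip_force: 87.8
[ 0.37584821 -0.87296326 -1.74667111]
clock: 9.1
tcp_pos: [456.1, 175.4, 137.4]
orientation: [[-0.989, -0.148, -0.005], [-0.148, 0.989, 0.003], [0.005, 0.004, -1.0]]
contact_force: [-2.8, 4.1, -7.5]
grip_width: 16.3
grip_force: 149.0
[ 0.151938   -0.18571282 -4.2342552 ]
```

Stop reached. I'll back off the twist, ease the pull and release.

```bash
echo '[[10, [0, 0, 0], 6], [10, [0, 0, 1], 12], [10, [0, 0, 2], 12], [10, [0, 0, 2], 12]]' | python3 steer.py; python3 -c "
from rig import bot, imaging;s=bot.state();print(s['wrist_torque'])"; echo '[[34, [0, 0, 2], 0], [34, [0, 0, 2], 0], [34, [0, 0, 2], 0], [34, [0, 0, 2], 0], [34, [0, 0, 2], 0]]' | python3 steer.py
```

```text
clock: 9.5
tcp_pos: [457.2, 175.3, 136.4]
orientation: [[-0.999, 0.047, -0.002], [0.047, 0.999, -0.0], [0.002, -0.0, -1.0]]
contact_force: [-0.5, 3.3, -7.0]
grip_width: 16.2
grip_force: 88.9
[ 0.29928069 -0.05366686 -0.74329697]
clock: 10.0
tcp_pos: [458.5, 175.0, 135.4]
orientation: [[-0.999, 0.049, 0.001], [0.049, 0.999, -0.0], [-0.001, -0.0, -1.0]]
contact_force: [-0.9, 0.7, 0.3]
grip_width: 34.1
grip_force: 0.0
```

```bash
echo '[[34, [0, 0, -45], 0], [34, [0, 0, -80], 0], [34, [0, 0, -80], 8], [34, [0, 0, -80], 16], [34, [0, 0, -80], 24], [34, [0, 0, -80], 32], [34, [0, 0, -80], 40], [34, [0, 0, -80], 40]]' | python3 steer.py; sed -i 's/(W\[...,2\]>128)/(W[...,2]>120)/;s/arange(128/arange(120/;s/print(dict.*/print([(int(a),int(b)) for a,b in zip(e,h) if b>150]); i=m\&(W[...,2]>150)\&(W[...,2]<160); print(cv2.minAreaRect(W[i][:,:2].astype(np.float32)))/' look.py; python3 look.py w3
```

```text
clock: 10.8
tcp_pos: [458.0, 175.0, 214.9]
orientation: [[-0.734, 0.679, 0.0], [0.679, 0.734, -0.0], [-0.0, 0.0, -1.0]]
contact_force: [-0.1, 0.0, -0.2]
grip_width: 33.9
grip_force: 0.0
2933
[(153, 162), (154, 482), (155, 1081), (156, 617)]
((458.5867004394531, 174.8152313232422), (18.583843231201172, 60.65484619140625), 81.91162109375)
```

View pics/w3.png

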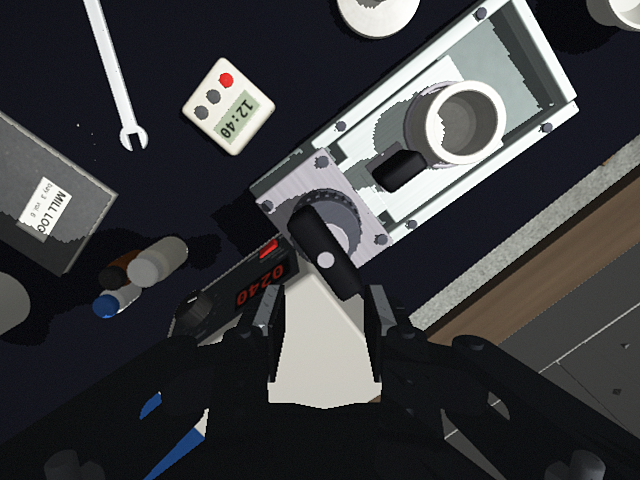

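The wrist view shows the wing standing free, axle dot at (325,260), with its top at 155 mm, so it is parked. The handle is at (400,170) and the jar at (458,122), sitting upright. Next is the handle.

```bash
echo '[[42, [44, 59, 0], 8], [42, [44, 59, 0], 16], [42, [44, 59, 0], 24], [42, [44, 59, 0], 32], [42, [44, 59, 0], 40], [42, [44, 59, 0], 48], [42, [44, 59, 0], 52.4], [42, [44, 59, 0], 52.4]]' | python3 steer.py; python3 look.py w4
python3 - <<'E'
from h import *
a=np.load("/tmp/wl.npz"); im,d=a["im"],a["d"]
v,u=np.mgrid[:480,:640]; W=world(a,u,v,d); x,y,z=W[...,0],W[...,1],W[...,2]
m=(np.hypot(x-465.7,y-248)<32)&(z>86)&(z<97)&(im.max(2)<70)
print(m.sum(),cv2.minAreaRect(W[m][:,:2].astype(np.float32)),W[m][:,2].mean())
E
```

```text
clock: 11.65
tcp_pos: [465.8, 248.3, 214.8]
orientation: [[0.088, 0.996, -0.0], [0.996, -0.088, -0.0], [-0.0, -0.0, -1.0]]
contact_force: [0.4, -1.0, -1.2]
grip_width: 41.9
grip_force: 0.0
3593
[(153, 154), (154, 355), (155, 901), (156, 446)]
((458.88446044921875, 175.20654296875), (18.781604766845703, 59.94115447998047), 82.30978393554688)
825 ((465.5128479003906, 249.04368591308594), (34.67763137817383, 14.933968544006348), 84.37882232666016) 90.67638356746114
```

Handle confirmed at (465.5, 249). I'll descend and grip.

```bash
echo '[[42, [0.5, 0, 45], 0], [42, [0.5, 0, 90], 0], [42, [0.5, 0, 130], 0], [42, [0.5, 0, 150], 0], [42, [0.5, 0, 155], 0], [42, [0.5, 0, 155], 0], [42, [0.5, 0, 155], 0]]' | python3 steer.py; echo '[[8, [0, 0, 0], 0], [8, [0, 0, 0], 0], [8, [0, 0, 0], 0], [8, [0, 0, 0], 0], [8, [0, 0, 0], 0]]' | python3 steer.py 30
```

```text
clock: 12.4
tcp_pos: [467.4, 249.3, 61.4]
orientation: [[0.09, 0.996, 0.003], [0.996, -0.09, 0.001], [0.001, 0.003, -1.0]]
contact_force: [0.0, 0.5, 0.8]
grip_width: 41.8
grip_force: 0.0
clock: 12.9
tcp_pos: [465.2, 249.4, 61.5]
orientation: [[0.09, 0.996, -0.001], [0.996, -0.09, 0.001], [0.001, -0.001, -1.0]]
contact_force: [-5.6, -0.3, 7.5]
grip_width: 15.7
grip_force: 31.3
```

```bash
echo '[[8, [2, 0, 0], 0], [8, [6, 0, 0], 0], [8, [11, 0, 0], 0], [8, [17, 0, 0], 0], [8, [23, 0, 0], 0], [8, [29, 0, 0], 0], [8, [34, 0, 0], 0], [8, [38, 0, 0], 0]]' | python3 steer.py; echo '[[8, [4, 0, 0], 0], [8, [8, 0, 0], 0], [8, [12, 0, 0], 0], [8, [15, 0, 0], 0], [8, [17, 0, 0], 0], [8, [19, 0, 0], 0], [8, [20, 0, 0], 0], [8, [20, 0, 0], 0]]' | python3 steer.py
```

```text
clock: 13.7
tcp_pos: [468.5, 286.9, 61.5]
orientation: [[0.09, 0.996, -0.002], [0.996, -0.09, -0.0], [-0.0, -0.002, -1.0]]
contact_force: [-5.3, -2.1, 7.7]
grip_width: 15.7
grip_force: 31.4
clock: 14.5
tcp_pos: [470.2, 306.2, 61.5]
orientation: [[0.09, 0.996, -0.002], [0.996, -0.09, -0.001], [-0.001, -0.002, -1.0]]
contact_force: [-5.2, -2.8, 8.1]
grip_width: 15.7
grip_force: 31.5
```

```bash
echo '[[8, [1, 0, 0], 0], [8, [2, 0, 0], 0], [8, [3, 0, 0], 0], [8, [3, 0, 0], 0]]' | python3 steer.py; echo '[[8, [-1, 0, 0], 0], [8, [-1, 0, 0], 0], [42, [-1, 0, 0], 0], [42, [-1, 0, 0], 0], [42, [-1, 0, 0], 0], [42, [-1, 0, 0], 0]]' | python3 steer.py;echo '[[42, [0, 0, -40], 0], [42, [0, 0, -80], 0], [42, [0, 0, -120], 0], [42, [0, 0, -160], 0], [42, [0, 0, -160], 0], [42, [0, 0, -160], 0]]' | python3 steer.py; python3 look.py w5;  python3 - <<'E'
from h import *
a=np.load("/tmp/wl.npz"); im,d=a["im"],a["d"]
v,u=np.mgrid[:480,:640]; W=world(a,u,v,d); x,y,z=W[...,0],W[...,1],W[...,2]
def f(n,m): print(n,m.sum(),cv2.minAreaRect(W[m][:,:2].astype(np.float32)),W[m][:,2].mean(),W[m][:,2].std())
f("handle",(np.hypot(x-470.5,y-306)<32)&(z>86)&(z<97)&(im.max(2)<70))
f("jar",(np.hypot(x-475,y-362)<45)&(z>76)&(z<86)&(im.max(2)>70))
E
```

```text
clock: 14.9
tcp_pos: [470.1, 306.3, 61.5]
orientation: [[0.089, 0.996, -0.003], [0.996, -0.089, -0.007], [-0.007, -0.003, -1.0]]
contact_force: [-7.0, -12.2, 13.4]
grip_width: 15.6
grip_force: 32.0
clock: 15.5
tcp_pos: [471.6, 308.8, 60.0]
orientation: [[0.091, 0.996, 0.001], [0.996, -0.091, 0.0], [0.0, 0.001, -1.0]]
contact_force: [-0.1, 0.3, 0.6]
grip_width: 41.9
grip_force: 0.0
clock: 16.1
tcp_pos: [472.1, 309.0, 221.3]
orientation: [[0.091, 0.996, 0.003], [0.996, -0.091, 0.001], [0.002, 0.003, -1.0]]
contact_force: [-0.2, 0.0, -0.6]
grip_width: 41.8
grip_force: 0.0
664
[]
((0.0, 0.0), (0.0, 0.0), 0.0)
handle 787 ((470.153076171875, 305.770263671875), (34.869815826416016, 15.294816017150879), 84.2894058227539) 90.59068468977775 1.238971395538968
jar 2034 ((475.6132507324219, 361.7486877441406), (59.95462417602539, 60.348323822021484), 49.56903839111328) 80.99991577881028 0.9397801948747244
```

View pics/w5.png

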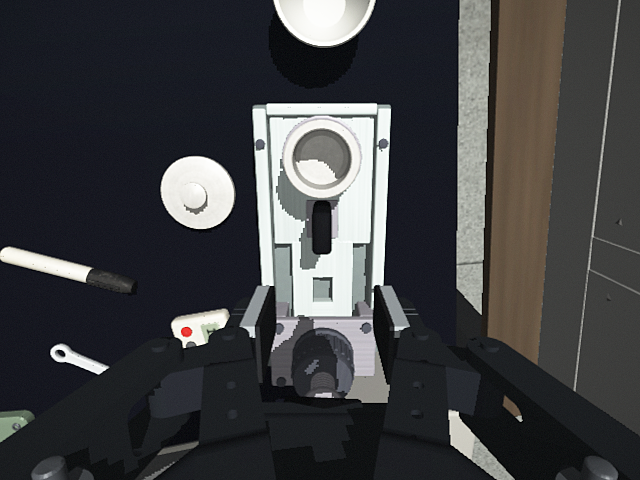

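The carriage is at its end stop: the handle at (322,227) has moved 57 mm, and the jar at (321,158) is upright in the nest. The gripper hides the wing, so I'll check it in the scene view before handing in.

Run:
```python
from rig import bot, imaging
from h import *
for n in("scene","top"):
    p=imaging.camera_params(n); im,d=imaging.read_camera(n)
    v,u=np.mgrid[:480,:640]; W=world(p,u,v,d)
    m=(np.hypot(W[...,0]-459,W[...,1]-175)<33)&(W[...,2]>110)&(W[...,2]<175)&(im.max(2)<80)
    print(n,m.sum(),np.percentile(W[m][:,2],[5,50,95]) if m.any() else "")
    if n=="scene": cv2.imwrite("pics/s2.png",cv2.resize(im[220:400,200:440,::-1],None,fx=3,fy=3))
```

```text
scene 822 [130.04445663 146.21318605 156.92770492]
top 352 [135.03938188 153.27427038 156.5364523 ]
```

View pics/s2.png

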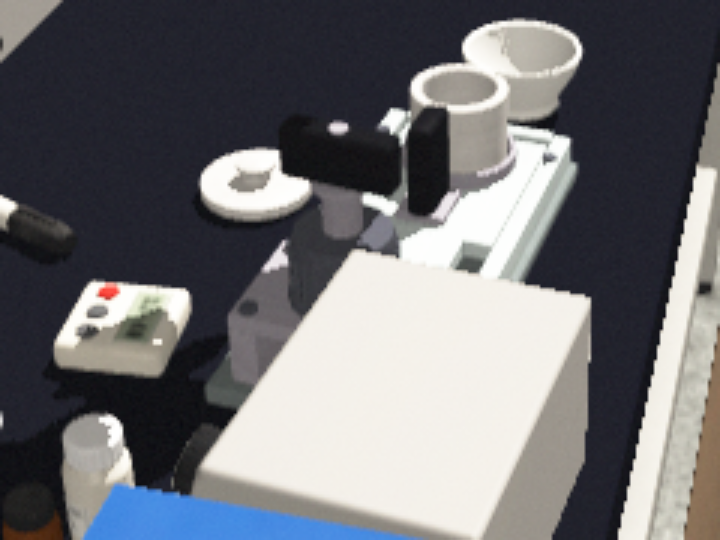

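The scene crop shows the wing raised on its screw at (340,155), the jar upright at (460,120), and the timer, lid and mortar unmoved. Handing in.

```bash
python3 -c "
from rig import bot, imaging
print(bot.finish_job())"
```

```text
the job is handed in; nothing more can be done
None
```

I handed the job in at about 16 s: the lock screw is parked up at about 23 mm, the carriage is at its end stop, the jar is upright in its nest, and the timer, spare lid and mortar look unmoved; the hand-in returned no verdict.

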